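# Free the walnut blank jammed across the bead chute

## Task

A walnut bead blank has jammed crosswise in the narrowing part of the sloping aluminium chute, with its ends caught under the two dark guard plates. Push it back up the chute until it lies clear of the guards in the open upper part, then lift it out and lay it gently in the middle of the white ceramic dish, without shoving the dish. Leave the spare blank, the file and the blue vial where they are.

Things in the scene. Friction and masses are not known exactly. Their poses are not given: they have to be found in the camera images.
- blank_mid (a point): Centre of the jammed walnut blank: 90 mm long along its own y; square waist 18 x 18 mm, 54 mm long, and round turned ends 14 mm thick; about 25 g. It lies on the chute floor, own z normal to it, own x roughly up the chute. At the start: across the chute near trough x = -34 mm, within 10 degrees of square. It slides with friction and stays where left on the slope.
- trough: Trough of the fixed aluminium chute, tilted 12 degrees. Origin on its floor midway along, 63 mm above the desk; own x points up the slope, y across, z normal to the floor. Floor from x = -160 to +160 mm; end wall 20 mm high at +160. Side walls 22 mm high: 124 mm apart inside from x = 0 to 160 (open upper part), narrowing evenly to 48 mm at x = -110, then 48 mm on to -160.
- guard_edge (a point): Point in the middle of the chute, at trough x = -12 mm, level with the tops of the two dark guard plates (25 mm above the floor, undersides at 22, screw heads to 28). They cover both sides from here down to x = -90 mm and leave a slot 52 mm wide (y -26 to +26) along the middle, where closed fingers can reach in. Blank's centre beyond trough x = +20 mm: clear of them.
- outlet (a point): Middle of the trough floor at its open low end (trough x = -160 mm). A small catch tray stands on the desk just beyond it, 60 mm long and 20 mm high, part of the chute.
- dish: White ceramic dish, round, 150 mm across the rim and 22 mm high, 0.4 kg, loose on the desk; its inner floor lies 5 mm above its underside. Origin at the centre of its underside.
- spare_mid (a point): Centre of a spare walnut blank of the same shape lying on the desk to the robot's right. Leave alone.
- vial_mid (a point): Centre of the lapis blue vial with a brass cap, 32 mm across, 84 mm tall, standing on the desk. Leave alone.
- file_mid (a point): Centre of the steel hand file with a wooden handle, 220 mm long, lying on the desk to the robot's left. Leave alone.
Mind the look-alikes: they are no part of the job. Of the things that look like the dish, the middle-sized one is meant.

How it is judged:
On the way, in this order (a step that is already met when the one before it is completed fails the run):
1. the blank lies in the open upper part of the chute, clear of the guards: its centre more than 20 mm up the slope from the trough origin, still on the floor (centre under 16 mm above it) (x of blank_mid in the frame of trough between 0.02 and 0.155 m and z of blank_mid in the frame of trough between 0.003 and 0.016 m), for 0.2 s.
2. the blank is lifted out, more than 50 mm above the chute floor (z of blank_mid in the frame of trough above 0.05 m), for 0.1 s.
At the end, for the whole second after the job is handed in: The blank lies at rest in the dish, its centre within 35 mm of the dish's centre and less than 30 mm above the desk, released; the dish stands level (horizontal distance between blank_mid and dish below 0.035 m and height (world z) of blank_mid below 0.03 m and linear speed of blank below 0.02 m/s and contact force between blank and dish above 0.02 N and angle between dish's own z axis and vertical below 0.1 rad); the robot touches nothing.
It fails at once if the blank is dropped into the dish (falls free faster than 0.9 m/s, that is from more than about 4 cm) (horizontal distance between blank_mid and dish below 0.1 m and linear speed of blank above 0.9 m/s and contact force between the fingers and blank below 0.05 N).
It fails at once if the dish is shoved more than 40 mm (distance of dish from where it was at the start of the episode above 0.04 m).
It fails at once if the spare blank, the vial or the file is moved more than 30 mm (distance of any of spare_mid, vial_mid, file_mid from where it was at the start of the episode above 0.03 m).
It also fails if it takes over 58 s, if anything falls off the work surface, if the arm or the gripper's body presses on something with over 40 N, if the wrist force passes 120 N, or if a joint passes its speed limit or range.

## Robot

A 6-joint arm with a two-finger parallel gripper is mounted at the origin on the work surface. World frame = base frame: x ahead of the robot, y to its left, z up, the work surface at z = 0. Lengths are in m, angles in rad, forces in N, time in s.
With the tool pointing down it reaches from about 0.2 to 0.875 m from the base axis. Payload 3.4 kg.
Tool frame: the origin (TCP) lies between the finger pads; the fingertips stand 25 mm ahead of it and the grasp point (between the pads) lies 6 mm ahead of it (r.nose_length is the z of the fingertips in the tool frame, in m); z points along the fingers, x is the direction in which the jaws open and shut, and the axes are right-handed (so a half turn about z gives the same grasp; the last joint's range is limited). The gripper opens to 94 mm and grips with 3 to 60 N. Pads are 16 mm wide; open, the fingers measure 119 mm over their backs; the gripper's body (75 mm by 177 mm) begins 78 mm behind the grasp point.
Start: joints at [1.192, 0.276, 1.505, -0, 1.361, -0.121], TCP at [0.147, 0.556, 0.203] pointing down, gripper open.
Joint ranges: [-2.89, 2.89], [-0.75, 2.08], [0.22, 2.7], [-1.18, 4.32], [0.11, 2.71], [-2.7, 2.7]. Speed limits (rad/s): [2.57, 2.57, 3.14, 3.14, 3.14, 3.14].

## Interface

Orientations are given as a unit quaternion [w, x, y, z].
In Python, from plant import r, gripper_to, inverse_kinematics, vision, models, telemetry gives the robot as it stands. Calls block until the motion is done:
- r.move_to(position, orientation): joint-space move of the TCP to a pose.
- r.move_l(position, rot=None, vel=0.15, guard=None): straight line of the TCP; rot=None keeps the orientation; vel is the mean speed in m/s. With guard (N) it stops when the force on the tool has changed by that much, and returns True; else False.
- r.movej(angles): joint-space move.
- gripper_to(opening, f_grip=None): finger opening in m; f_grip is the grip in N (None keeps the last); returns when the fingers have stopped.
- r.hold(seconds).
- inverse_kinematics(position, orientation): joint angles nearest the present ones, or None.
- vision.snapshot(name): name is "scene" or "top"; returns the picture (420x560x3 uint8, red, green, blue); there is no depth.
- vision.get_calibration(name): a dict with "fx", "fy", "cx", "cy" (pixels), "position" and "orientation" of the camera in the world. Camera axes: x right, y down, z forward; pixel columns grow to the right and rows downward; lengths in m; the calibration is good to about 2 mm. A picture is of the moment at which its call begins. get_calibration takes no time and is no camera call.
A pose or a line that the arm cannot do raises r.PlanningError and nothing moves.
- r.sign_off(): hands the job in, once; it reports no verdict.
Trained networks look in the newest picture that a camera, given by its name, has taken for a name from the list of things; names that differ only in an ending like _2 or _b are one class to them, and where a whole thing is asked for, a point or a joint stands for the part that bears it (a point fixed in the world has none). Each returns a list of dicts, best first, with "score" (0 to 1); they miss things now and then, are a little off and sometimes report something else, mostly with a low value. They report only what shows in the picture. A call takes as long as a camera call. They do not tell look-alikes from the thing itself.
- models.boxes_of(thing, camera): "at" ([x, y, z] in m, in world coordinates, good to about 4 mm: the middle of the surface that is visible of it).
- models.regions_of(thing, camera): "pixels" (420x560 bool, what is visible of it).
- models.mark_of(thing, camera): "at" ([x, y, z] in m, in world coordinates, good to about 4 mm: a listed point, or the origin of a listed thing).
Readings, each from a call of its own:
- telemetry.current_t(): time.
- telemetry.current_joints(): joint angles.
- telemetry.current_dq(): joint speeds.
- telemetry.current_joint_efforts(): joint torques, N m.
- telemetry.current_ee_pos(): TCP position.
- telemetry.current_tool_rot(): TCP orientation.
- telemetry.current_wrist_force(): force on the tool from outside, world axes, zero at the start.
- telemetry.current_torque(): the same for the moment, N m.
- telemetry.current_opening(): finger opening in m.
Only numpy, scipy, OpenCV 4.12 (cv2) and the standard library are available. Lean on these libraries where they do the work, as an engineer would, in place of code of your own. Each camera call takes 0.05 s, during which the arm holds its last target.

## Working session

There is one attempt and no reset: what is moved stays moved. The work goes in short steps, each a Python script; the robot and the scene stay as the last script left them, time stands still between calls to the robot, and variables do not carry over. Pictures are saved under pics/ and viewed, and the job is handed in when it is done.

```bash
mkdir -p pics; ls; python3 - <<'E'
from plant import r, vision, models, telemetry
import cv2
for c in ("scene","top"):
    im=vision.snapshot(c); cv2.imwrite(f"pics/{c}0.png",im[:,:,::-1])
    k=vision.get_calibration(c); print(c,{a:(b if not hasattr(b,'tolist') else b.tolist()) for a,b in k.items()})
    for n in ["blank_mid","trough","guard_edge","outlet","dish","spare_mid","vial_mid","file_mid"]:
        print(n,[(d['at'] if isinstance(d['at'],list) else d['at'].round(4).tolist(),round(d['score'],2)) for d in models.mark_of(n,c)])
print(telemetry.current_t(), r.nose_length)
E
```

```text
pics
scene {'fx': 488.5434360800805, 'fy': 488.5434360800805, 'cx': 270.57927547821845, 'cy': 210.87417124354812, 'position': [1.5803686905512726, -0.7130245682961495, 0.9058763291928368], 'orientation': [-0.4281207476402182, 0.770574811084013, 0.4111650657698715, -0.23209992385452277]}
blank_mid [([0.5577, 0.0862, 0.0646], 0.42)]
trough [([0.522, 0.0793, 0.0656], 0.79)]
guard_edge [([0.5381, 0.0816, 0.0826], 0.94)]
outlet [([0.6718, 0.1056, 0.0294], 0.62)]
dish [([0.474, -0.1278, -0.0042], 0.8), ([0.2084, -0.3203, 0.0029], 0.73), ([0.4509, -0.2896, -0.0013], 0.56)]
spare_mid [([0.6537, -0.4052, 0.0058], 0.55), ([0.6694, 0.1063, 0.0294], 0.53), ([0.4502, -0.2922, 0.0023], 0.33)]
vial_mid [([0.7594, -0.2583, 0.0398], 0.6)]
file_mid [([0.5436, 0.4276, 0.0072], 0.54)]
top {'fx': 406.18594799868225, 'fy': 406.18594799868225, 'cx': 288.0729837364535, 'cy': 212.58648299125386, 'position': [0.2512992299647033, 8.164276341030474e-05, 1.0788598887399832], 'orientation': [-0.08432314878475486, 0.7305450050465203, -0.6728649270263224, 0.0802894274388932]}
blank_mid [([0.5566, 0.0836, 0.0621], 0.64)]
trough [([0.5236, 0.0774, 0.064], 0.69), ([0.5373, 0.4257, 0.0102], 0.46)]
guard_edge []
outlet [([0.6754, 0.1101, 0.03], 0.75), ([0.4496, -0.2905, -0.0005], 0.62)]
dish [([0.2133, -0.3245, -0.0001], 0.87), ([0.4507, -0.2911, -0.0008], 0.73), ([0.4709, -0.1257, -0.0003], 0.56)]
spare_mid [([0.6567, -0.4035, 0.0056], 0.75)]
vial_mid [([0.7563, -0.2623, 0.0418], 0.8)]
file_mid [([0.5354, 0.4241, 0.0147], 0.96)]
0.9 0.025
```

View pics/scene0.png

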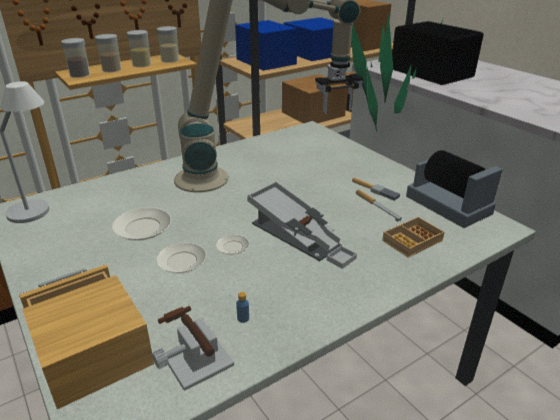

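View pics/top0.png

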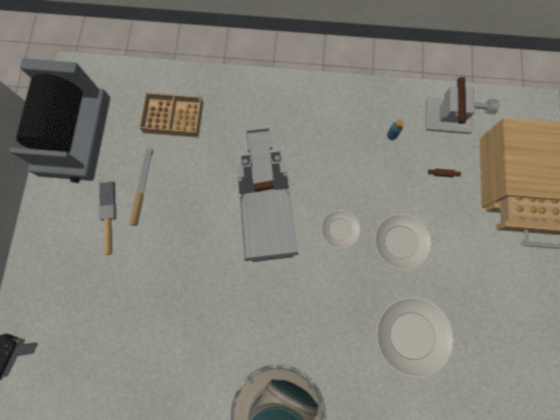

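Three dishes show in the top image. The middle-sized one is at about (403,241), world (0.451,-0.291). The blank (dark brown) lies across the chute at about (263,186), with its ends under the guards. Next I'll overlay a wireframe to refine the chute pose.

```bash
cat > h.py <<'E'
import numpy as np, cv2
from scipy.spatial.transform import Rotation as R
from plant import r, gripper_to, inverse_kinematics, vision, models, telemetry
def q2R(q): return R.from_quat([q[1],q[2],q[3],q[0]]).as_matrix()
def R2q(m):
    x,y,z,w=R.from_matrix(m).as_quat(); return [w,x,y,z]
def proj(P,c):
    k=vision.get_calibration(c); P=np.atleast_2d(P)
    p=(P-np.array(k['position']))@q2R(k['orientation'])
    return np.c_[k['fx']*p[:,0]/p[:,2]+k['cx'],k['fy']*p[:,1]/p[:,2]+k['cy']]
def troughR(yaw,tilt=np.radians(12)):  # yaw = heading of up-slope
    return (R.from_euler('z',yaw)*R.from_euler('y',-tilt)).as_matrix()
def T(p,pose):  # trough->world
    return np.array(pose[:3])+np.atleast_2d(p)@troughR(pose[3]).T
LINES=[]
for s in (1,-1):
    LINES+=[[[160,62*s,22],[0,62*s,22],[-110,24*s,22],[-160,24*s,22]],[[-12,26*s,25],[-90,26*s,25]],[[160,62*s,0],[0,62*s,0],[-110,24*s,0],[-160,24*s,0]]]
LINES+=[[[160,62,20],[160,-62,20]],[[-160,24,0],[-160,-24,0]],[[-12,26,25],[-12,50,25]],[[-12,-26,25],[-12,-50,25]]]
def overlay(c,pose,im,name,box,f,extra=[]):
    x0,y0,x1,y1=box
    b=cv2.resize(np.ascontiguousarray(im[y0:y1,x0:x1,::-1]),None,fx=f,fy=f,interpolation=cv2.INTER_CUBIC)
    o=b.copy()
    if pose is not None:
      for l in LINES+extra:
        u=(proj(T(np.array(l)/1000,pose),c)-[x0,y0]+.5)*f
        cv2.polylines(o,[u.round().astype(int)],False,(0,255,0),1,cv2.LINE_AA)
    cv2.imwrite(name,np.hstack([b,o]))
E
python3 - <<'E'
from h import *
o=np.array([.5228,.0784,.063]); d=-(np.array([.6735,.108])-o[:2]); yaw=np.arctan2(d[1],d[0]); print(np.degrees(yaw))
pose=[*o,yaw]
overlay('top',pose,cv2.imread('pics/top0.png')[:,:,::-1],'pics/top0o.png',(225,120,315,270),4)
overlay('scene',pose,cv2.imread('pics/scene0.png')[:,:,::-1],'pics/sc0o.png',(240,175,365,275),3)
print(telemetry.current_tool_rot())
E
```

```text
-168.88761316726809
[-3.04703171e-05  7.92132533e-01  6.10349118e-01  5.91968794e-05]
```

View pics/top0o.png

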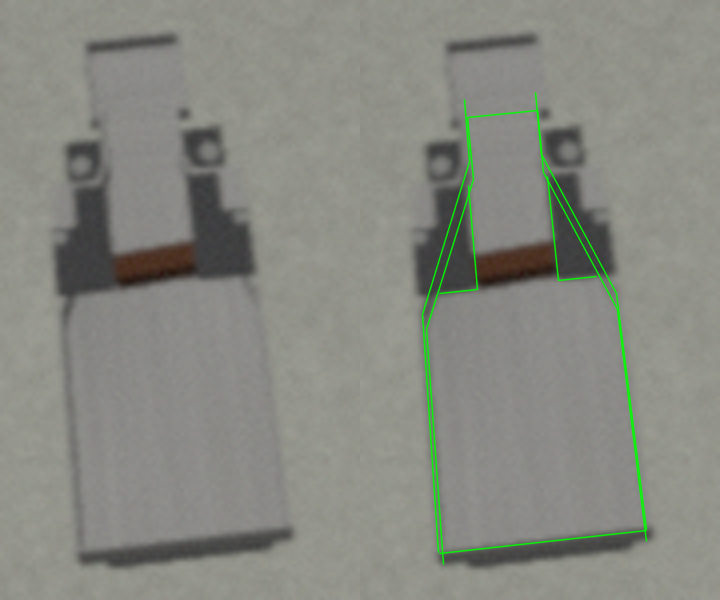

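View pics/sc0o.png

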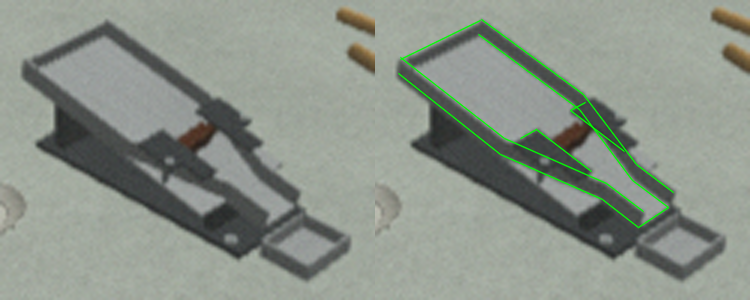

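The chute wireframe fits both views within about 2 mm. Now the blank in trough coordinates.

```bash
cat >> h.py <<'E'
POSE=[.5228,.0784,.063,np.radians(-168.9)]
def backproj(uv,c,pose,z):  # pixel -> point on plane trough z
    k=vision.get_calibration(c); uv=np.atleast_2d(uv)
    d=np.c_[(uv[:,0]-k['cx'])/k['fx'],(uv[:,1]-k['cy'])/k['fy'],np.ones(len(uv))]@q2R(k['orientation']).T
    Rm=troughR(pose[3]); o=(np.array(k['position'])-pose[:3])@Rm; d=d@Rm
    return o+d*((z-o[2])/d[:,2])[:,None]
def blank(im,c,pose,z=.018):
    b=im.astype(int); m=(b[...,0]-b[...,2]>22)&(b[...,0]<140)
    v,u=np.nonzero(m); p=backproj(np.c_[u,v],c,pose,z)
    k=(abs(p[:,0])<.15)&(abs(p[:,1])<.058); p=p[k][:,:2]
    n=len(p)
    if n<8: return None
    ce,(w,h),a=cv2.minAreaRect((p*1000).astype(np.float32))
    return n,np.round(p.mean(0)*1000,1),np.round(ce,1),round(w,1),round(h,1),round(a,1)
E
python3 - <<'E'
from h import *
for c in('top','scene'):
    im=cv2.imread(f'pics/{c}0.png')[:,:,::-1]; print(c,blank(im,c,POSE))
E
```

```text
top (120, array([-32.2,  -0.6]), array([-32.2,  -0.8]), 19.0, 48.9, 3.9)
scene (49, array([-36.1,  -5.2]), array([-36.2,  -6. ]), 16.5, 45.4, 6.3)
```

```bash
cat >> h.py <<'E'
def tool(kind,s=1,pose=POSE,tilt=np.radians(12)):
    Rm=troughR(pose[3],tilt); z=-Rm[:,2]; x=s*(Rm[:,1] if kind=='push' else Rm[:,0]); return R2q(np.c_[x,np.cross(z,x),z])
def tcp(x,y,tip,pose=POSE):  # mm trough coords of fingertip -> TCP
    return (T([[x/1000,y/1000,(tip+25)/1000]],pose)[0]).tolist()
def best(kind,p):
    j=np.array(telemetry.current_joints()); c=[]
    for s in(1,-1):
        q=tool(kind,s); a=inverse_kinematics(p,q)
        if a is not None: c.append((abs(np.array(a)-j)[5],s,np.round(a,2)))
    c.sort(key=lambda t:t[0]); print(c); return tool(kind,c[0][1])
def look(n,pose=POSE):
    for c in('top','scene'):
        im=vision.snapshot(c); print(c,blank(im,c,pose))
        overlay(c,pose,im,f'pics/{c}{n}.png',(225,120,315,270) if c=='top' else (240,140,365,275),4 if c=='top' else 3)
    print('t',telemetry.current_t(),'F',np.round(telemetry.current_wrist_force(),1))
E
python3 - <<'E'
from h import *
gripper_to(0.0,20)
p=tcp(-62,0,90); q=best('push',p)
r.move_to(p,q); print(telemetry.current_opening())
print(r.move_l(tcp(-62,0,35),vel=.12))
look(1)
E
```

```text
[(np.float64(1.5605914478282783), 1, array([ 0.06,  0.48,  1.3 , -0.03,  1.57,  1.44])), (np.float64(1.5810012057615153), -1, array([ 0.06,  0.48,  1.3 , -0.03,  1.57, -1.7 ]))]
0.000484980597113041
False
top (145, array([-4. , -7.6]), array([ 21. , -22.2]), 51.7, 148.9, 69.2)
scene (49, array([-36. ,  -4.7]), array([-35.9,  -5.3]), 16.9, 42.9, 12.4)
t 5.3583 F [ 0.5 -0.2  0.8]
```

View pics/scene1.png

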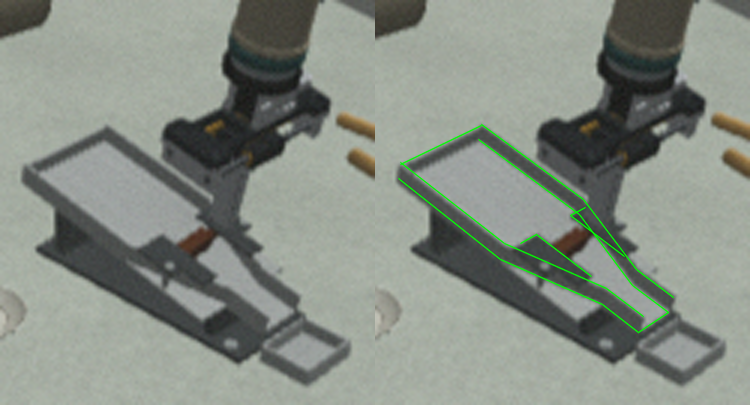

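View pics/top1.png

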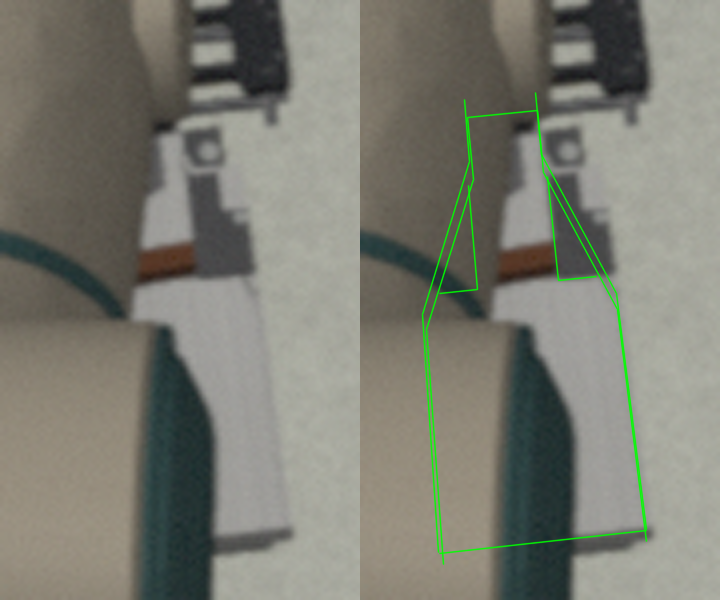

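The scene view shows the closed fingers above the slot, on the downhill side of the blank. The arm hides half of the top view. Descending with the force guard on, then pushing.

```bash
python3 - <<'E'
from h import *
print(r.move_l(tcp(-62,0,5),vel=.06,guard=6))
print(np.round((np.array(telemetry.current_ee_pos())-POSE[:3])@troughR(POSE[3])*1000,1),np.round(telemetry.current_wrist_force(),1))
print(r.move_l(tcp(-30,0,5),vel=.05,guard=15))
print(np.round((np.array(telemetry.current_ee_pos())-POSE[:3])@troughR(POSE[3])*1000,1))
look(2)
E
```

```text
False
[-62.    0.   29.8] [-0.5 -0.2  0.5]
False
[-30.2   0.   30.2]
top (104, array([18.4, -9.3]), array([-12.9,  -3.6]), 45.5, 267.9, 74.6)
scene (46, array([-36.8,  -3.1]), array([-36.1,  -4.3]), 16.9, 44.8, 12.4)
t 6.9 F [-0.4 -0.  -0.1]
```

View pics/scene2.png

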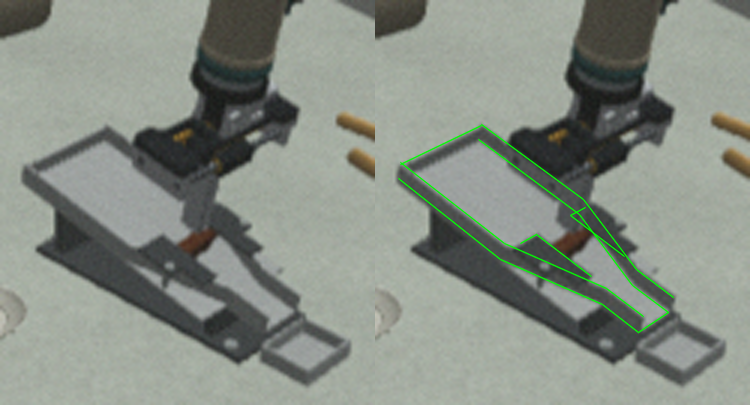

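```bash
python3 - <<'E'
from h import *
print(telemetry.current_ee_pos(), telemetry.current_tool_rot())
im=vision.snapshot('scene')
q=q2R(telemetry.current_tool_rot()); p=np.array(telemetry.current_ee_pos())
print('tool axes',q.round(2).tolist())
pts=[p+q@np.array([x,y,.025]) for x,y in((-.0125,-.008),(.0125,-.008),(.0125,.008),(-.0125,.008))]+[p,p-.053*q[:,2]]
u=proj(np.array(pts),'scene'); print(((u-[240,140]+.5)*3).round())
x0,y0,x1,y1=280,170,340,240
o=cv2.resize(np.ascontiguousarray(im[y0:y1,x0:x1,::-1]),None,fx=8,fy=8,interpolation=cv2.INTER_CUBIC)
for a in u: cv2.circle(o,tuple(((a-[x0,y0]+.5)*8).astype(int)),3,(0,255,255),-1)
cv2.imwrite('pics/z.png',o)
E
```

```text
[0.5580278  0.08527414 0.08603506] [ 0.0805959   0.76794355 -0.63195589 -0.06632311]
tool axes [[0.19, -0.96, -0.2], [-0.98, -0.19, -0.04], [0.0, 0.21, -0.98]]
[[200. 248.]
 [185. 257.]
 [174. 249.]
 [190. 239.]
 [191. 230.]
 [201. 192.]]
```

View pics/z.png

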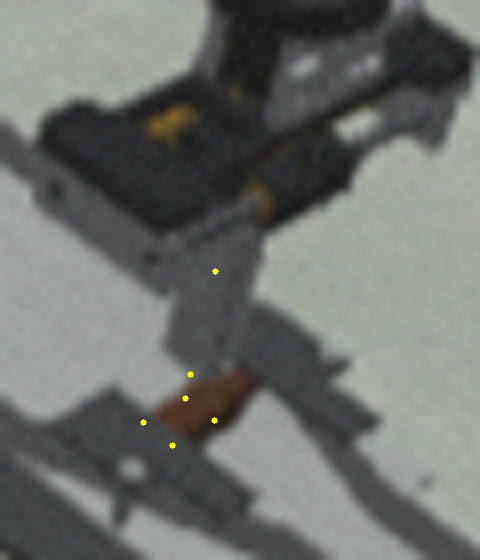

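```bash
python3 - <<'E'
from h import *
q=q2R(tool('push',1))
for n,(x,t) in {'1':(-62,35),'2':(-30,5)}.items():
    im=cv2.imread(f'pics/scene{n}.png')[:,:375]
    o=cv2.resize(im,None,fx=1.6,fy=1.6)
    p=np.array(tcp(x,0,t))
    for d,col in((.025,(0,255,255)),(.0,(0,255,0)),(-.072,(255,0,255))):
        u=proj(np.array([p+q@np.array([a,b,d]) for a,b in((-.0125,-.008),(.0125,-.008),(.0125,.008),(-.0125,.008))]),'scene')
        u=((u-[240,140]+.5)*4.8).round().astype(int); cv2.polylines(o,[u],True,col,1)
    cv2.imwrite(f'pics/zz{n}.png',o[150:,150:])
cv2.imwrite('pics/zz.png',np.hstack([cv2.imread('pics/zz1.png')[:380,:390],cv2.imread('pics/zz2.png')[:380,:390]]))
E
```

```text
(no output)
```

View pics/zz.png

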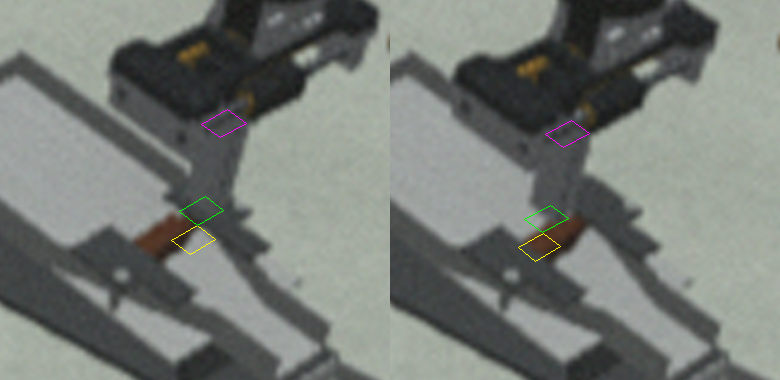

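The visible fingertips end roughly at the TCP, about 25 mm short of where they should be. They passed over the blank without touching it. I'll check by feeling for the floor.

```bash
python3 - <<'E'
from h import *
r.move_l(tcp(-66,0,6),vel=.12)
print(r.move_l(tcp(-66,0,-22),vel=.04,guard=4))
print(np.round((np.array(telemetry.current_ee_pos())-POSE[:3])@troughR(POSE[3])*1000,1),np.round(telemetry.current_wrist_force(),1),telemetry.current_opening())
for c in('scene','top'):
    im=vision.snapshot(c)
    b=(275,165,345,240) if c=='scene' else (225,120,315,270)
    overlay(c,None,im,f'pics/{c}3.png',b,5 if c=='scene' else 4)
E
```

```text
False
[-66.2   0.    3.2] [ 0.5 -1.2  0.2] 0.00015857556484302412
```

View pics/scene3.png

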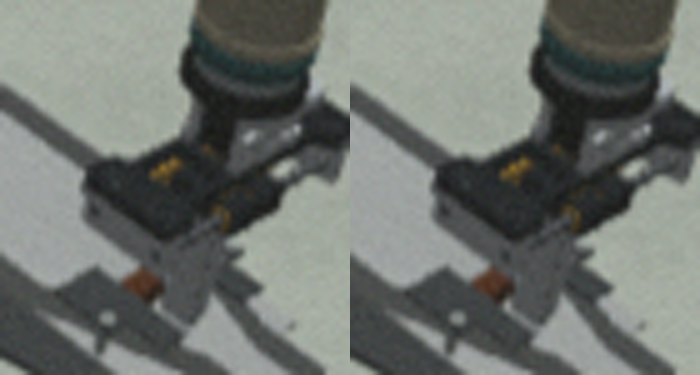

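The fingers reach much less far than stated: the TCP is 3 mm above the floor and nothing touches. They are now plainly downhill of the blank. Feeling on for the floor.

```bash
python3 - <<'E'
from h import *
print(r.move_l(tcp(-66,0,-40),vel=.03,guard=4))
print(np.round((np.array(telemetry.current_ee_pos())-POSE[:3])@troughR(POSE[3])*1000,1),np.round(telemetry.current_wrist_force(),1),telemetry.current_t())
E
```

```text
True
[-66.5   0.1  -2.7] [ 0.4 -0.2  4.2] 8.7083
```

Floor contact puts the real tips about 2.5 mm ahead of the TCP. I'll use that and push.

```bash
sed -i 's/(tip+25)/(tip-2.6)/; s/^def tcp.*/&  # measured: tip touches floor at TCP z=-2.6mm/' h.py
python3 - <<'E'
from h import *
st=lambda:np.round((np.array(telemetry.current_ee_pos())-POSE[:3])@troughR(POSE[3])*1000,1)
r.move_l(tcp(-66,0,4.5),vel=.05)
print(r.move_l(tcp(-20,0,4.5),vel=.06,guard=15),st(),np.round(telemetry.current_wrist_force(),1))
look(4)
E
```

```text
False [-20.3   0.1   2.1] [-0.2 -0.   1.2]
top (163, array([29.6, -1.7]), array([-2.7,  5.1]), 70.9, 272.8, 75.2)
scene (35, array([-2. , 18.8]), array([-2.7, 20.1]), 13.4, 48.8, 4.4)
t 9.9833 F [-0.5  0.1 -0.1]
```

View pics/scene4.png

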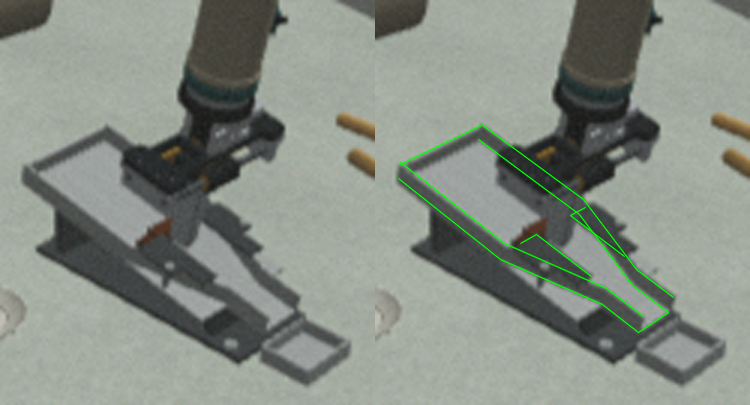

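View pics/top4.png

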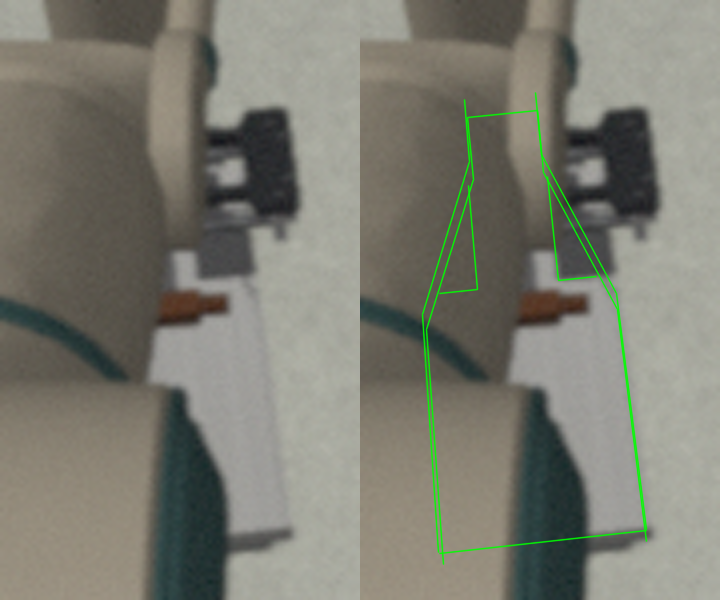

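The blank slid up: it shows at (190,306) in the top zoom, clear of the guard edge at y=275. Pushing further, then backing off and looking.

```bash
python3 - <<'E'
from h import *
st=lambda:np.round((np.array(telemetry.current_ee_pos())-POSE[:3])@troughR(POSE[3])*1000,1)
print(r.move_l(tcp(35,0,4.5),vel=.07,guard=15),st())
r.move_l(tcp(24,0,4.5),vel=.08); r.move_l(tcp(10,0,110),vel=.2)
p=tcp(-110,-120,130); 
q=best('grip',p); r.move_to(p,q)
look(5)
E
```

```text
False [34.6  0.1  2.1]
[(np.float64(1.3902784430054707), -1, array([0.23, 0.57, 1.14, 0.01, 1.64, 0.04]))]
top (187, array([56.7, -1.7]), array([56.7, -2.2]), 19.1, 83.3, 2.1)
scene (69, array([51.1,  2.5]), array([51.2,  2.9]), 16.7, 85.4, 2.0)
t 13.25 F [ 0.5  0.6 -0.6]
```

View pics/scene5.png

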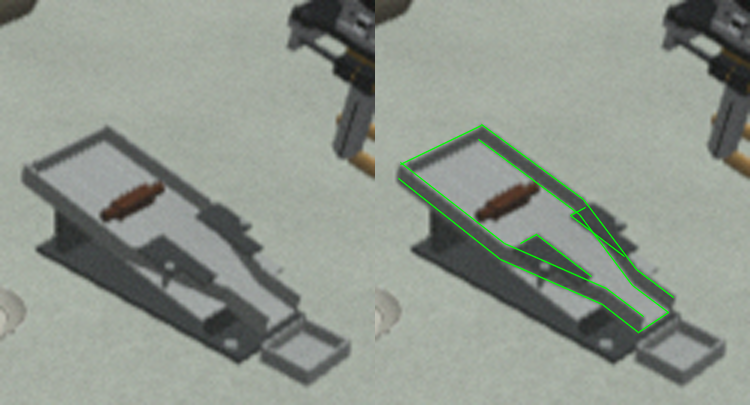

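View pics/top5.png

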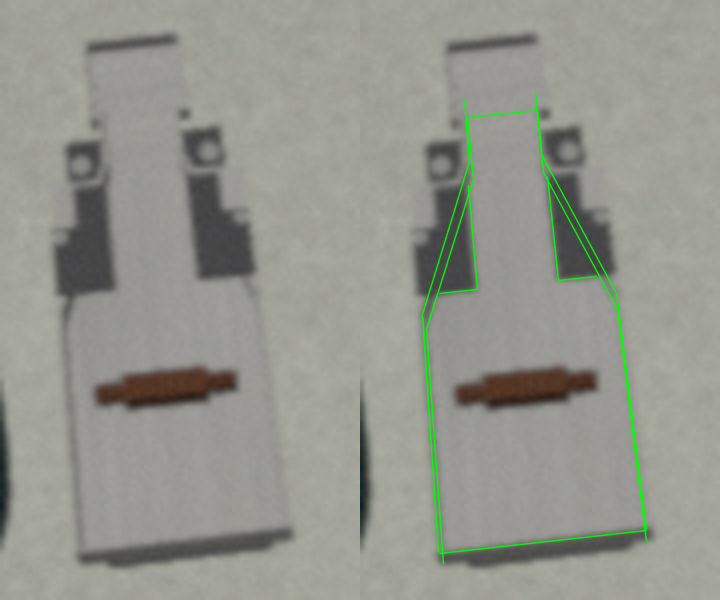

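The blank lies clear in the open part at trough x≈54 mm, y≈0, about 2° off square. Both views agree within ±3 mm. Grasping.

```bash
python3 - <<'E'
from h import *
st=lambda:np.round((np.array(telemetry.current_ee_pos())-POSE[:3])@troughR(POSE[3])*1000,1)
gripper_to(.055,12)
p=tcp(54,0,80); r.move_to(p,best('grip',p))
print(r.move_l(tcp(54,0,30),vel=.12))
print(r.move_l(tcp(54,0,1.0),vel=.04,guard=4),st(),np.round(telemetry.current_wrist_force(),1))
print('open',telemetry.current_opening())
look(6)
E
```

```text
[(np.float64(0.19012056659884488), -1, array([ 0.03,  0.31,  1.61, -0.03,  1.43, -0.15]))]
False
False [53.8  0.  -1.5] [-0.5 -0.2  0.3]
open 0.055072194673967165
top (62, array([-43.4,  22. ]), array([-44.9,   0.6]), 88.3, 209.6, 88.1)
scene (65, array([51.4,  8.2]), array([52.2,  8.9]), 17.2, 73.2, 0.5)
t 16.6 F [-0.8 -0.2  0.2]
```

View pics/scene6.png

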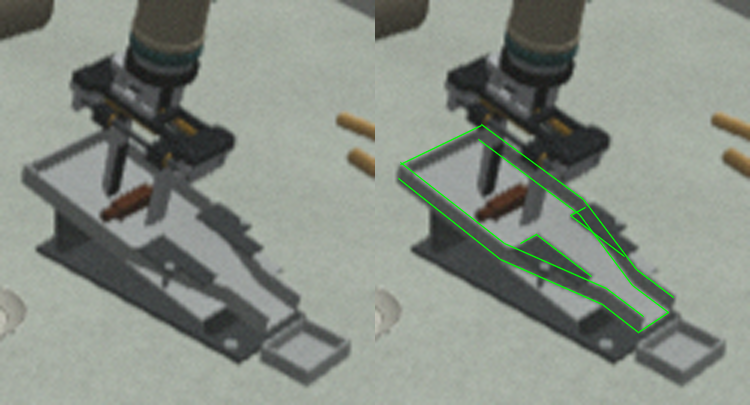

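The fingers straddle the blank, at (115,190) and (160,215) in the zoom. Closing and lifting.

```bash
python3 - <<'E'
from h import *
gripper_to(.0,12); print('open',telemetry.current_opening())
r.move_l(tcp(54,0,100),vel=.12); print('open',telemetry.current_opening(),np.round(telemetry.current_ee_pos(),3))
im=vision.snapshot('scene'); overlay('scene',None,im,'pics/scene7.png',(250,130,340,220),4)
im=vision.snapshot('top')
print(models.boxes_of('dish','top'),[d for d in models.mark_of('dish','top')],telemetry.current_t())
E
```

```text
open 0.01762246958384408
open 0.01767487540744326 [0.49  0.072 0.169]
[{'at': [0.4741, -0.1266, 0.0064], 'score': 0.96}, {'at': [0.2122, -0.3299, 0.0149], 'score': 0.81}, {'at': [0.4525, -0.2933, 0.0077], 'score': 0.61}] [{'at': [0.471, -0.1237, 0.002], 'score': 0.83}, {'at': [0.4498, -0.2901, -0.0029], 'score': 0.76}, {'at': [0.2151, -0.3247, 0.0006], 'score': 0.76}] 18.4333
```

View pics/scene7.png

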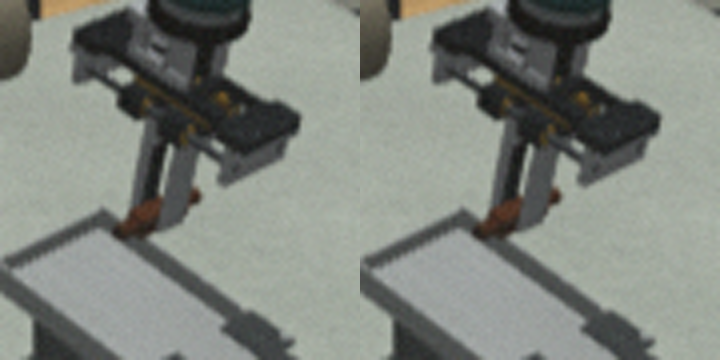

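The blank is held: opening 17.7 mm, and it shows between the fingers. Now the middle dish at (0.451,-0.291).

```bash
python3 - <<'E'
from h import *
q=tool('grip',-1,tilt=0.); d=[.451,-.291]
print(np.round(inverse_kinematics(d+[.17],q),2))
r.move_to(d+[.17],q)
r.move_l(d+[.045],vel=.12); r.hold(.2)
im=vision.snapshot('scene'); overlay('scene',None,im,'pics/scene8.png',(120,165,240,285),3)
g=r.move_l(d+[.003],vel=.025,guard=2.5)
print(g,np.round(telemetry.current_ee_pos(),4),np.round(telemetry.current_wrist_force(),1),telemetry.current_opening(),telemetry.current_t())
im=vision.snapshot('scene'); overlay('scene',None,im,'pics/scene9.png',(120,165,240,285),3)
E
```

```text
[-0.7   0.24  1.64 -0.    1.26 -0.9 ]
True [ 0.4511 -0.291   0.0039] [-0.7  1.1  4.3] 0.0181029777909929 22.8
```

View pics/scene8.png

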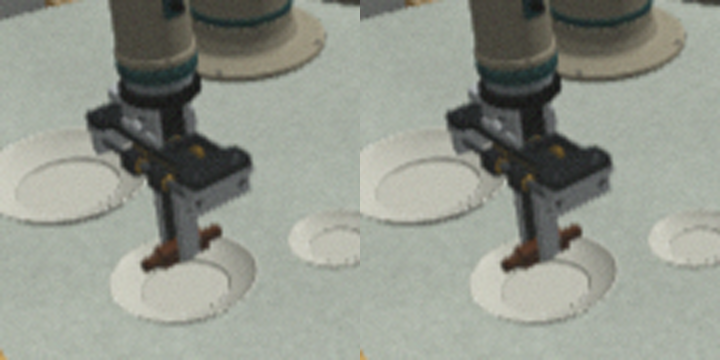

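View pics/scene9.png

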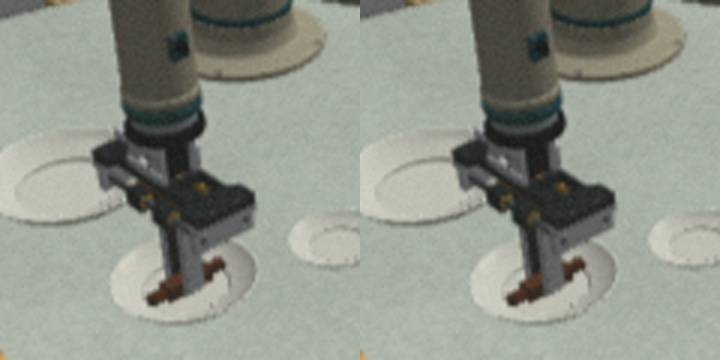

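The blank has touched down in the dish: it spans about (150,298)–(222,265) in the zoom, roughly central. Releasing and withdrawing.

```bash
python3 - <<'E'
from h import *
r.move_l([.451,-.291,.0055],vel=.02)
gripper_to(.034); r.hold(.2)
r.move_l([.451,-.291,.15],vel=.1)
r.move_to([.40,.0,.28],tool('grip',-1,tilt=0.)); r.hold(.5)
for c,b in(('scene',(120,165,240,285)),('top',(310,180,460,300))):
    im=vision.snapshot(c); overlay(c,None,im,f'pics/{c}10.png',b,3 if c=='scene' else 2.6)
    print(c,[(np.round(x['at'],4),x['score']) for n in('blank_mid','dish','spare_mid','vial_mid','file_mid') for x in models.mark_of(n,c)])
print(telemetry.current_t(),np.round(telemetry.current_wrist_force(),1))
E
```

```text
scene [(array([ 0.4487, -0.2888,  0.0126]), 0.53), (array([ 0.4716, -0.1307, -0.0026]), 0.78), (array([ 0.4484, -0.2924, -0.0009]), 0.68), (array([ 0.2096, -0.3203,  0.0016]), 0.59), (array([ 0.654 , -0.4041,  0.0101]), 0.82), (array([ 0.7573, -0.2587,  0.0403]), 0.51), (array([ 0.4481, -0.2916,  0.0133]), 0.65), (array([0.5424, 0.4266, 0.0067]), 0.62)]
top [(array([ 0.4505, -0.2928,  0.016 ]), 0.59), (array([ 0.4715, -0.1249,  0.0029]), 0.97), (array([ 0.4531, -0.289 , -0.0046]), 0.78), (array([ 0.2149, -0.3231,  0.0026]), 0.68), (array([ 0.6553, -0.4025,  0.009 ]), 0.69), (array([ 0.7569, -0.2593,  0.0401]), 0.59), (array([0.5364, 0.4225, 0.0104]), 0.73), (array([ 0.4489, -0.2888, -0.0019]), 0.17)]
27.7167 [-0.5  0.1 -0. ]
```

View pics/scene10.png

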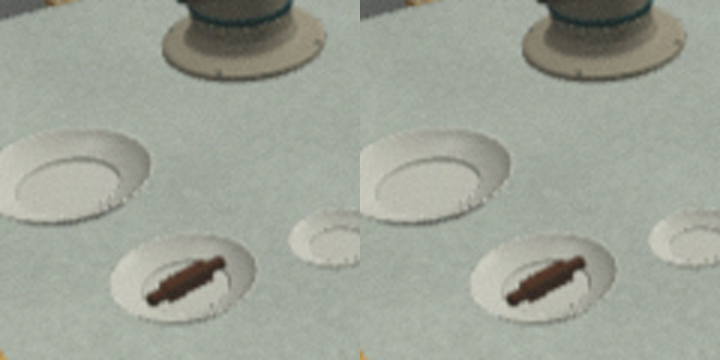

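View pics/top10.png

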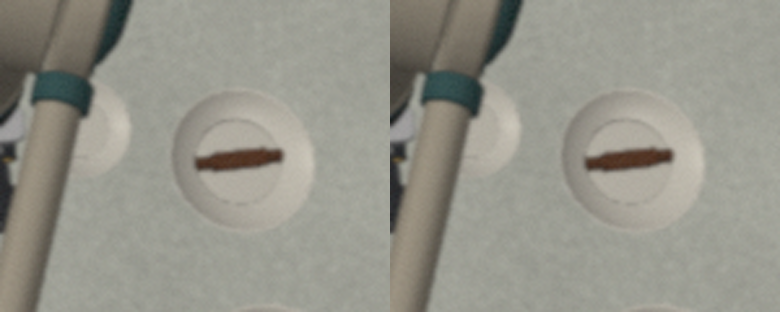

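The blank lies in the middle of the middle-sized dish (top zoom (240,159), dish centre about (242,160)). The robot is clear of everything, so I'm handing in.

```bash
python3 -c "
from plant import r; r.sign_off()"
```

```text
the job is handed in; nothing more can be done
```

The job is handed in, with no verdict reported. I pushed the jammed blank up the chute with closed fingers to about trough x = +54 mm, clear of the guards. Then I lifted it out and set it down in the middle-sized dish by guarded contact. It took about 28 s of the 58 s.

**Last checks:**
- **Blank:** its centre is within about 5 mm of the dish centre in both views, about 13–16 mm above the desk.
- **Dish, spare blank, vial and file:** all are within a few mm of their starting readings.
- **Robot:** the gripper is empty, clear of everything, and the wrist force reads about zero.

**Disagreements:**
- **Fingertip length:** the stated 25 mm ahead of the TCP was wrong; feeling for the chute floor gave about 2.5 mm. Because of this my first push passed over the blank without touching it. I measured the real length and pushed again.
- **Camera views:** the two views differed by up to 6 mm on the blank's position along the chute, so I used the mean.

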